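# Tap a lens carrier home on its hidden locating key

## Robot

A 7-joint arm with a two-finger parallel gripper is mounted at the origin on a cart in front of the work surface, level with it; the furniture and walls round the work are solid. World frame = base frame: x ahead of the robot, y to its left, z up, the work surface at z = 0. Lengths are in m, angles in rad, forces in N, time in s.
With the tool pointing down it reaches from about 0.35 to 0.9 m from the base axis. Payload 7.2 kg.
Tool frame: the origin (TCP) lies between the finger pads; the fingertips stand ahead of it and the grasp point (between the pads) lies 8 mm behind it (robot.tip_reach is the z of the fingertips in the tool frame, in m); z points along the fingers, y is the line along which they close (so a half turn about z gives the same grasp; the last joint's range is limited). The gripper opens to 85 mm and grips with 20 to 120 N. Pads are 22 mm wide; open, the fingers measure 114 mm over their backs; the gripper's body (76 mm by 85 mm) begins 54 mm behind the grasp point. The pads swing forward as they close: fully open they stand 13 mm farther back than shut.
Start: joints at [-1.242, 0.411, -0.013, 1.596, 0.006, 1.134, -0.082], TCP at [0.242, 0.576, 0.211] pointing down, gripper open.
Joint ranges: [-2.95, 2.95], [-0.29, 1.99], [-1.47, 1.44], [0.14, 2.54], [-1.03, 4.17], [0.13, 1.85], [-2.86, 2.86]. Speed limits (rad/s): [2.39, 2.39, 3.01, 3.01, 3.14, 3.14, 3.14].

## Interface

Orientations are given as a unit quaternion [w, x, y, z].
In Python, from plant import robot, vision gives the robot as it stands.
- The arm moves only by the tool apply_moves, never from a script. Its argument "rows" is a list of rows, each a list of 3 entries, a list of its own where there are three numbers: the shift along the world's x, y, z in cm, then the turn, a rotation vector about the world's x, y, z in degrees, then the finger opening in cm, from 0 to 8.54. A call has 1 to 8 rows; each row is the pose to reach, as a shift and turn from the pose commanded when the call began; what a row does not reach only later rows make up. A row lasts 1/12 s, in which the tool goes at most 41.7 mm and 7.16 degrees, less where a joint would pass 70% of its speed; a pose out of reach is approached as far as the arm can. A call with a gripper value outside its range is refused whole. The fingers move at their own pace and stop on an object; "squeeze" is the grip in N (left out, the last holds). Time passes only in rows, so rows that repeat a pose let the fingers close. It gives the time, the measured TCP pose, the force, the opening and the grip force at its end, in the units of the state.
- robot.state(): the state, without advancing time (a new reading comes with each control period).
- vision.snapshot(name): name is "scene" or "top" or "wrist"; returns a dict with "pixels" (384x512x3 uint8, red, green, blue), "z_map" (384x512 float32, m along the optical axis (not along the pixel's ray), 0 where there is no reading), "fx", "fy", "cx", "cy" (pixels), "world_to_cam" (4x4, takes a point from world to camera coordinates). Camera axes: x right, y up, looking along -z (the intrinsics and any distortion apply to the point x, -y, -z); pixel columns grow to the right and rows downward; lengths in m; the calibration is good to about 2 mm. A picture is of the moment at which its call begins.
- robot.job_done(): hands the job in; it is judged then, once.
The state is a dict: "time": time; "qpos": joint angles; "qd": joint speeds; "effort": joint torques, N m; "tcp_pos": TCP position; "eef_rot": TCP orientation; "wrist_force": force on the tool from outside, world axes, zero at the start; "wrist_torque": the same for the moment, N m; "opening": finger opening in m; "finger_force": force on a finger pad.
Only numpy, scipy, OpenCV 4.12 (cv2) and the standard library are available. Lean on these libraries where they do the work, as an engineer would, in place of code of your own. Each camera call takes 0.05 s, during which the arm holds its last target. There are 200 camera calls.

## Task

The black lens carrier rides loose in its slideway on a hidden locating key, set a little to the left or right of the index mark: with closed fingers tap the carrier along, from one end and if need be from the other, until it drops home on the key, and take the fingers off. Then prove that it is held by pressing lightly for a moment (about 5 N) on its left end and after that on its right end. Never push it with more than 20 N, do not lift or tip it, leave the glassware round it alone, and let go at the end.

Things in the scene. Friction and masses are not known exactly. Their poses are not given: they have to be found in the camera images.
- slideway: Fixed bare-metal slideway. Origin on the worktop (z = 0) under the middle of its deck; x across, y along it (+y = left end seen from the robot, within 0.4 rad of world +y). Deck 150 x 250 mm, top at z = 14 mm. Two side rails (90 mm long, 17 mm high above the deck, 93 mm apart) let the carrier slide only along y.
- index_mark (a point): Index mark: dark line across the middle of each rail; this point lies midway between the rails, over the slideway's origin, at z = 31 mm. Hidden under the carrier a rigid key is fixed to the deck: two cross bars 10 mm wide, 4 mm high, 84 mm apart along y. The key's middle lies 9 to 15 mm left or right of the mark, anew each time; it is not tracked and cannot be seen.
- left_stop (a point): Point midway between the two left stop pegs, 104 mm left of the mark, at z = 24 mm. The pegs (10 mm thick, 20 mm high above the deck, 72 mm apart across) stop the carrier rigidly when its centre is 19 mm left of the mark. The 62 mm between them are free for closed fingers.
- right_stop (a point): The same at the right end: midway between the right stop pegs, 104 mm right of the mark, z = 24 mm; the carrier stops with its centre 19 mm right of the mark.
- carrier: Loose black slab 90 (x) x 160 (y) x 20 mm, 0.3 to 0.5 kg, with a 60 mm ringed lens on top (24 mm high there). Origin: centre of its underside; axes as the slideway's. Underside: two cross slots 15 mm wide, 6 mm deep, 84 mm apart. It starts within 2 mm of the mark, riding on the key, origin at z = 18 mm; home on the key it is 4 mm lower, flat on the deck, origin at z = 14 mm.
- left_end (a point): Middle of the carrier's vertical left (+y) end face, 80 mm from its centre, 11 mm above its underside; push here, 4 to 18 mm above the underside. The carrier slides with 1 to 3 N. Once within about 2 mm of the key's middle it drops; then it has up to 2.5 mm of play each way, after which the push force rises steeply, as it does at the stop pegs.
- right_end (a point): Middle of the carrier's vertical right (-y) end face, 80 mm from its centre, 11 mm above its underside; pushed in the same way towards the left.
- squat_bottle: Bystander: squat glass weighing bottle with lid, 46 mm wide and 46 mm high, loose, 0.11 to 0.17 m beyond the slideway's middle. Origin at the centre of its underside.
- beaker: Bystander: small glass beaker, 53 mm wide and 58 mm high, loose, beyond the slideway. Origin at the centre of its underside.
- dish: Bystander: closed petri dish, 64 mm wide and 16 mm high, loose, on the robot's side of the slideway. Origin at the centre of its underside.
Not all that is in view belongs to the job. There is more than one size of the carrier; the one meant has the size given above.

How it is judged:
By the outcome, as a careful person would: the job done as asked, in the order asked, and still so for the second after the job is handed in, with the robot touching nothing.
It also fails if it takes over 64 s, if anything falls off the work surface, if the arm or the gripper's body presses on something with over 40 N, if the wrist force passes 120 N, or if a joint passes its speed limit or range.

## Working session

There is one attempt and no reset: what is moved stays moved. The work goes in short steps, Python scripts to look and compute and a tool call to move; the robot and the scene stay as the last step left them, time stands still between calls to the robot, and variables do not carry over. Pictures are saved under pics/ and viewed, at most 10 in all, crops included, and the job is handed in when it is done.

Besides the shell and the picture viewer there is one more tool, called as name([rows], argument=value, ...), one row to a line, values as JSON. apply_moves: Moves the arm, as the interface text tells. Its arguments: {"type":"object","properties":{"rows":{"type":"array"},"squeeze":{"type":"number"}},"required":["rows"]}

```bash
mkdir -p pics; ls
cat > h.py <<'E'
import numpy as np, cv2
from plant import robot, vision
def snap(n):
    s=vision.snapshot(n); np.savez('/tmp/%s.npz'%n,**s); return s
def load(n): return dict(np.load('/tmp/%s.npz'%n))
def pt(s,u,v,z=None):
    T=np.linalg.inv(s['world_to_cam']); d=np.array([(u-s['cx'])/s['fx'],-(v-s['cy'])/s['fy'],-1.])
    R,o=T[:3,:3],T[:3,3]; r=R@d
    k=s['z_map'][int(round(v)),int(round(u))] if z is None else (z-o[2])/r[2]
    return o+k*r
E
python3 - <<'E'
from h import *
print({k:(np.round(v,3) if not isinstance(v,(float,int)) else v) for k,v in robot.state().items()},robot.tip_reach)
a=snap('top');b=snap('scene')
print([k for k in a], a['world_to_cam'],a['fx'])
cv2.imwrite('pics/a.png',cv2.resize(a['pixels'][...,::-1],(800,600)))
cv2.imwrite('pics/b.png',cv2.resize(b['pixels'][...,::-1],(800,600)))
E
```

```text
pics
{'time': 0.0, 'qpos': array([-1.242,  0.412, -0.013,  1.597,  0.006,  1.134, -0.082]), 'qd': array([ 0.001, -0.002, -0.001,  0.   , -0.001, -0.   ,  0.   ]), 'effort': array([-0.0000e+00, -6.0063e+01,  6.8200e-01, -2.9943e+01,  1.4000e-02,
        1.0000e-02,  0.0000e+00]), 'tcp_pos': array([0.241, 0.576, 0.21 ]), 'eef_rot': array([-0.   ,  0.197,  0.98 , -0.001]), 'wrist_force': array([0.272, 1.135, 0.066]), 'wrist_torque': array([0.002, 0.014, 0.008]), 'finger_force': 0.0, 'opening': 0.0853021560187421} 0.011
['pixels', 'z_map', 'fx', 'fy', 'cx', 'cy', 'world_to_cam'] [[ 2.14146153e-02 -9.99507067e-01 -2.29572980e-02 -1.66879981e-04]
 [ 9.84755906e-01  1.71227668e-02  1.73097133e-01 -5.71029155e-01]
 [-1.72618715e-01 -2.63141432e-02  9.84637164e-01 -8.16148601e-01]
 [ 0.00000000e+00  0.00000000e+00  0.00000000e+00  1.00000000e+00]] 466.90053396384025
```

View pics/a.png

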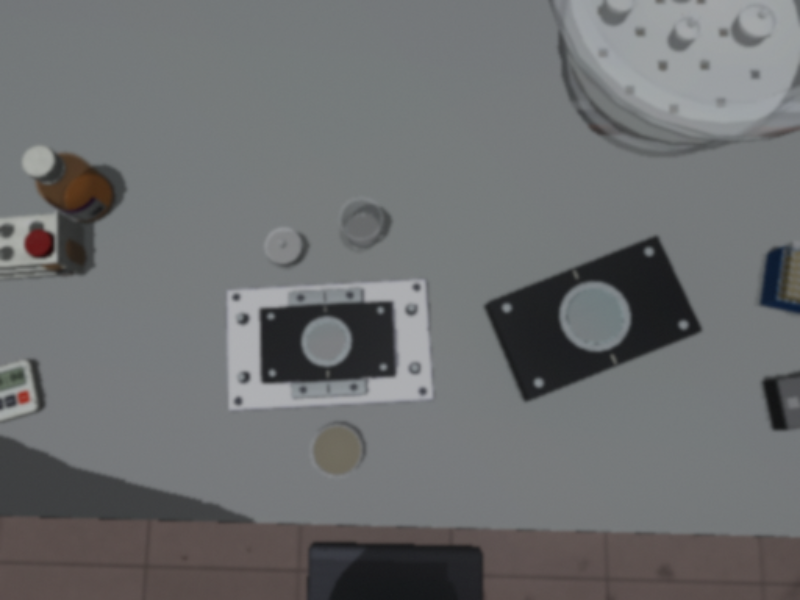

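View pics/b.png

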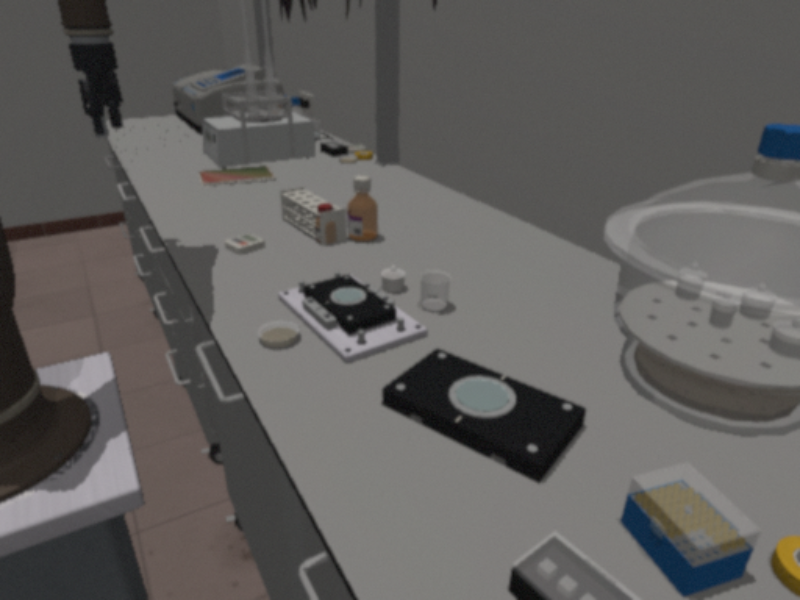

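The picture shows two candidates: a small black slab in the slideway at (327,341) and a larger black slab lying free at (594,318). The one in the slideway fits the description. The squat bottle is at (284,245), the beaker at (362,222) and the dish at (337,449). Next I'll take a close crop.

Run:
```python
from h import *
a=load('top')
c=a['pixels'][170:275,138:288,::-1]
cv2.imwrite('pics/c.png',cv2.resize(c,None,fx=5.3,fy=5.3,interpolation=cv2.INTER_CUBIC))
```

```text
(no output)
```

View pics/c.png

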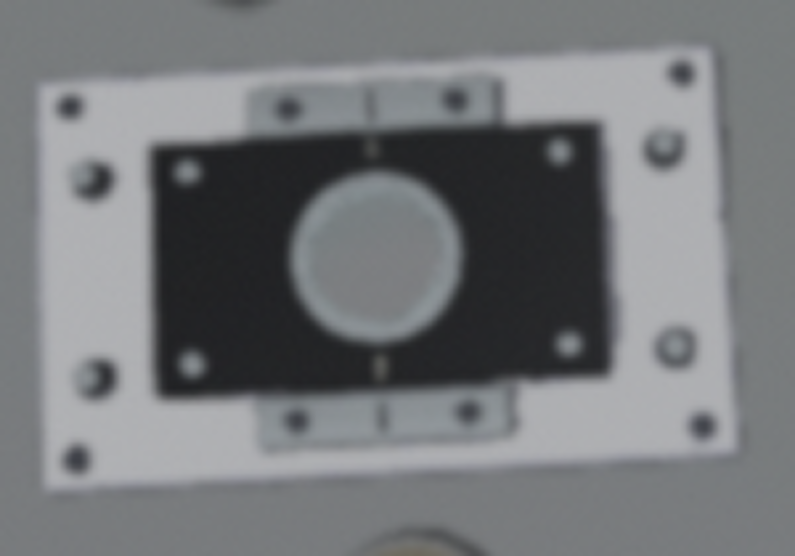

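Crop: deck corners at (40,84), (712,47), (736,455) and (46,489). Carrier corners are at (152,147), (600,123), (608,375) and (158,396), and the index lines at (371,104) and (383,418).

Run:
```python
from h import *
a=load('top')
f=lambda x,y,z: pt(a,138+(x+.5)/5.3-.5,170+(y+.5)/5.3-.5,z)
D=np.array([f(x,y,.014) for x,y in [(40,84),(712,47),(736,455),(46,489)]])
C=np.array([f(x,y,.038) for x,y in [(152,147),(600,123),(608,375),(158,396)]])
M=np.array([f(x,y,.031) for x,y in [(371,104),(383,418)]])
P=np.array([f(x,y,.034) for x,y in [(96,178),(101,375),(664,145),(678,344)]])
for n,A in (('D',D),('C',C),('M',M),('P',P)): print(n,A.mean(0).round(4),'\n',A.round(4).tolist())
l=lambda A:(A[0]+A[3]-A[1]-A[2])[:2]/2
for A in (D,C): v=l(A); print(np.linalg.norm(v),np.degrees(np.arctan2(-v[0],v[1])))
v=(M[0]-M[1]); print('markang',np.degrees(np.arctan2(v[1],v[0])))
v=(P[0]+P[1]-P[2]-P[3])/2; print('pegs',np.linalg.norm(v),np.degrees(np.arctan2(-v[0],v[1])))
for n,u,v,z in (('bottle',284,240,.046),('beaker',362,215,.058),('dish',337,449,.016)): print(n,pt(a,u/1.5625,v/1.5625,z).round(3))
print(robot.state()['time'])
```

```text
D [0.5146 0.0815 0.014 ] 
 [[0.5791, 0.2098, 0.014], [0.5971, -0.0363, 0.014], [0.4496, -0.0466, 0.014], [0.4325, 0.1989, 0.014]]
C [0.5144 0.0803 0.038 ] 
 [[0.5529, 0.1625, 0.038], [0.5643, 0.0037, 0.038], [0.4755, -0.0009, 0.038], [0.4651, 0.1559, 0.038]]
M [0.5151 0.0818 0.031 ] 
 [[0.5709, 0.0859, 0.031], [0.4594, 0.0777, 0.031]]
P [0.5147 0.0789 0.034 ] 
 [[0.5419, 0.1828, 0.034], [0.4722, 0.1771, 0.034], [0.5574, -0.0192, 0.034], [0.487, -0.0251, 0.034]]
0.2464414767640628 4.081969853497312
0.15819460489494375 3.962568047529015
markang 4.2224353700532005
pegs 0.20265092493822837 4.293031891386751
bottle [0.636 0.136 0.046]
beaker [0.665 0.041 0.058]
dish [0.388 0.066 0.016]
0.1
```

apply_moves([
  [[2.3,-3.4,0],[0,0,-7],0],
  [[4.6,-6.8,0],[0,0,-14],0],
  [[6.9,-10.2,0],[0,0,-21],0],
  [[9.2,-13.6,0],[0,0,-28],0],
  [[11.5,-17,0],[0,0,-35],0],
  [[13.8,-20.4,0],[0,0,-42],0],
  [[16.1,-23.8,0],[0,0,-49],0],
  [[18.4,-27.2,0],[0,0,-56],0],
], squeeze=20)

```text
time: 0.77
tcp_pos: [0.4261, 0.3025, 0.2106]
eef_rot: [-0.0, 0.637, 0.771, -0.0]
wrist_force: [1.3, 1.3, -0.3]
opening: 0.0001
finger_force: 0.0
```

apply_moves([
  [[2,-2.8,0],[0,0,-2],0],
  [[4,-5.6,-2],[0,0,-4],0],
  [[6,-8.4,-4.5],[0,0,-6],0],
  [[8.1,-11.1,-7],[0,0,-6.7],0],
  [[8.1,-11.1,-9.5],[0,0,-6.7],0],
  [[8.1,-11.1,-11],[0,0,-6.7],0],
  [[8.1,-11.1,-11],[0,0,-6.7],0],
])

```text
time: 1.35
tcp_pos: [0.5044, 0.1917, 0.0972]
eef_rot: [-0.001, 0.679, 0.734, -0.003]
wrist_force: [-1.2, -0.1, -0.0]
opening: 0.0001
finger_force: 0.0
```

Run:
```python
from h import *
w=snap('wrist');a=snap('top')
W=cv2.resize(w['pixels'][...,::-1],(640,480))
c=cv2.resize(a['pixels'][170:275,120:288,::-1],None,fx=4.7,fy=4.7,interpolation=cv2.INTER_CUBIC)
cv2.imwrite('pics/d.png',W); cv2.imwrite('pics/e.png',c)
print(robot.state())
```

```text
{'time': 1.45, 'qpos': array([-0.72241548,  0.40759224,  0.34327373,  1.93205437, -0.18101523,
        0.83301273, -0.20280838]), 'qd': array([-0.01084965, -0.03008708,  0.00569741, -0.02240095,  0.00086864,
        0.00206237, -0.0005508 ]), 'effort': array([ 4.54869848e-01, -4.94934225e+01,  4.88815248e+00, -2.29459959e+01,
       -1.90755317e-02, -5.93790086e-02,  4.17691993e-02]), 'tcp_pos': array([0.50618359, 0.19339143, 0.10049277]), 'eef_rot': array([-1.96652114e-04,  6.78318592e-01,  7.34767562e-01, -6.91400605e-04]), 'wrist_force': array([-0.47996513,  0.74592265, -0.0139821 ]), 'wrist_torque': array([-0.01566026, -0.01722524, -0.02721101]), 'finger_force': 0.0, 'opening': 0.0002807245716106035}
```

View pics/d.png

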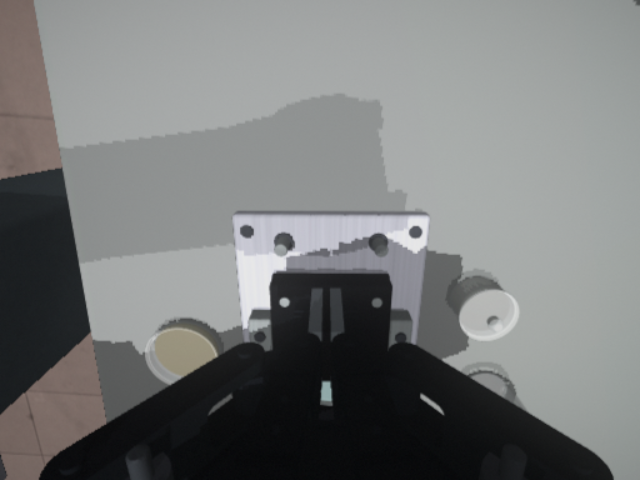

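The wrist view shows the fingers centred between the left pegs at (283,243) and (378,243), and the end zone is free. Next I'll go down.

apply_moves([
  [[0,0,-2.5],[0,0,0],0],
  [[0,0,-5],[0,0,0],0],
  [[0,0,-6.4],[0,0,0],0],
  [[0,0,-6.4],[0,0,0],0],
  [[0,0,-6.4],[0,0,0],0],
  [[0,0,-6.4],[0,0,0],0],
])

```text
time: 1.95
tcp_pos: [0.5076, 0.1942, 0.0384]
eef_rot: [0.0, 0.678, 0.735, 0.001]
wrist_force: [-0.0, 0.5, -0.2]
opening: -0.0005
finger_force: 0.0
```

apply_moves([
  [[0.03,-0.5,-0.1],[0,0,0],0],
  [[0.07,-1.0,-0.1],[0,0,0],0],
  [[0.1,-1.4,-0.1],[0,0,0],0],
  [[0.12,-1.6,-0.1],[0,0,0],0],
  [[0.13,-1.8,-0.1],[0,0,0],0],
  [[0.13,-1.8,-0.1],[0,0,0],0],
  [[0.13,-1.8,-0.1],[0,0,0],0],
])

```text
time: 2.53
tcp_pos: [0.5079, 0.1753, 0.0358]
eef_rot: [-0.0, 0.679, 0.735, 0.0]
wrist_force: [0.2, -0.1, 0.3]
opening: -0.0003
finger_force: 0.0
```

Run:
```python
from h import *
s=robot.state();print(s['tcp_pos'],s['wrist_force'],s['eef_rot'])
```

```text
[0.5078994  0.17532045 0.03575534] [ 0.2467865  -0.07195636  0.25478579] [-1.90701244e-05  6.78511884e-01  7.34589423e-01  4.94356353e-05]
```

apply_moves([
  [[0,-0.1,0],[0,0,0],0],
  [[0.01,-0.2,0],[0,0,0],0],
  [[0.02,-0.3,0],[0,0,0],0],
  [[0.03,-0.4,0],[0,0,0],0],
  [[0.03,-0.45,0],[0,0,0],0],
  [[0.04,-0.5,0],[0,0,0],0],
])

```text
time: 3.03
tcp_pos: [0.5082, 0.1703, 0.0357]
eef_rot: [0.0, 0.678, 0.735, -0.0]
wrist_force: [0.3, -0.1, 0.2]
opening: 0.0
finger_force: 0.0
```

apply_moves([
  [[0.01,-0.07,0],[0,0,0],0],
  [[0.01,-0.14,0],[0,0,0],0],
  [[0.02,-0.2,0],[0,0,0],0],
  [[0.02,-0.26,0],[0,0,0],0],
  [[0.02,-0.32,0],[0,0,0],0],
  [[0.03,-0.38,0],[0,0,0],0],
])

```text
time: 3.53
tcp_pos: [0.5085, 0.1666, 0.0357]
eef_rot: [-0.0, 0.678, 0.735, -0.0]
wrist_force: [0.3, 0.4, -0.1]
opening: 0.0003
finger_force: 0.0
```

apply_moves([
  [[0.01,-0.07,0],[0,0,0],0],
  [[0.01,-0.14,0],[0,0,0],0],
  [[0.02,-0.2,0],[0,0,0],0],
  [[0.02,-0.26,0],[0,0,0],0],
  [[0.02,-0.32,0],[0,0,0],0],
  [[0.03,-0.38,0],[0,0,0],0],
])

```text
time: 4.03
tcp_pos: [0.5088, 0.1628, 0.0357]
eef_rot: [-0.0, 0.678, 0.735, -0.0]
wrist_force: [-0.1, 0.4, 0.3]
opening: 0.0004
finger_force: 0.0
```

Run:
```python
from h import *
s=robot.state();print(s['tcp_pos'],s['wrist_force'])
a=snap('top')
c=cv2.resize(a['pixels'][170:275,138:288,::-1],None,fx=5.3,fy=5.3,interpolation=cv2.INTER_CUBIC)
b=snap('scene')
p=b['world_to_cam']@np.r_[.51,.1,.03,1]; u=int(b['cx']-b['fx']*p[0]/p[2]); v=int(b['cy']+b['fy']*p[1]/p[2]);print(u,v)
d=cv2.resize(b['pixels'][v-60:v+60,u-75:u+75,::-1],None,fx=5.3,fy=5,interpolation=cv2.INTER_CUBIC)
cv2.imwrite('pics/f.png',d);cv2.imwrite('pics/g.png',c)
```

```text
[0.5088336  0.16278751 0.0356892 ] [-0.10142993  0.40528168  0.28900238]
217 189
```

View pics/f.png

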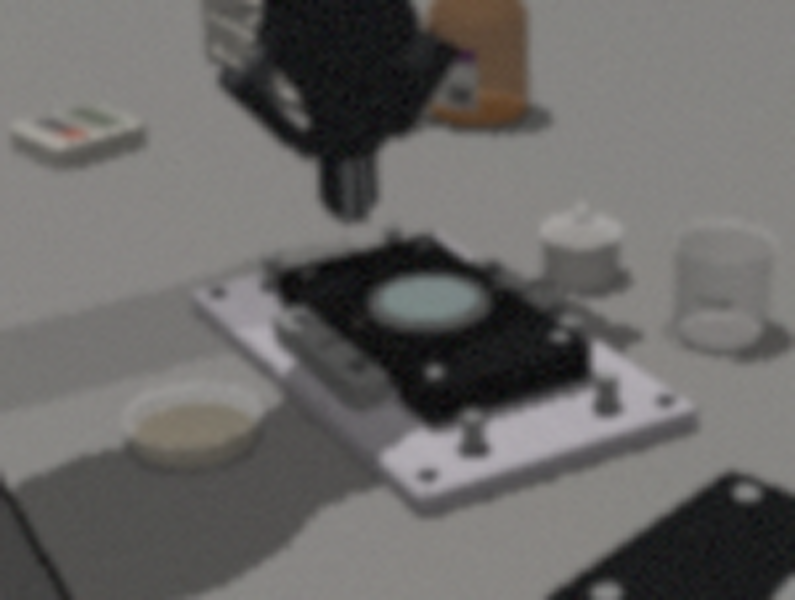

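The scene crop shows the fingertips at (350,215), apparently higher or further left than the TCP reading says. I'll check that with the depth map.

Run:
```python
from h import *
b=load('scene'); u0,v0=217-75,189-60
def proj(s,P):
    p=s['world_to_cam']@np.r_[P,1]; return s['cx']-s['fx']*p[0]/p[2], s['cy']+s['fy']*p[1]/p[2]
for P in [(.5088,.1628,.0247),(.5088,.1628,.0357),(.5088,.1628,.0647)]:
    u,v=proj(b,P);print('crop',(u-u0)*5.3,(v-v0)*5)
for x,y in [(335,175),(350,190),(350,205),(350,213),(365,205),(330,130)]:
    print((x,y),pt(b,u0+x/5.3,v0+y/5).round(4))
print('carrier corners', [pt(b,u0+x/5.3,v0+y/5).round(4) for x,y in [(430,300),(290,285),(432,375),(580,345)]])
print(robot.state()['time'],robot.state()['tcp_pos'])
```

```text
crop 347.1607295357203 265.88020317655065
crop 346.1105745570445 248.03265971237394
crop 343.2914438424668 200.12110476924462
(335, 175) [0.5019 0.1548 0.084 ]
(350, 190) [0.5065 0.1471 0.0772]
(350, 205) [0.5061 0.1471 0.0685]
(350, 213) [0.5062 0.1481 0.0634]
(365, 205) [0.515  0.1491 0.0658]
(330, 130) [0.498  0.1477 0.1132]
carrier corners [array([0.5169, 0.0769, 0.0399]), array([0.4674, 0.1376, 0.0337]), array([0.4848, 0.0066, 0.0386]), array([0.5596, 0.0025, 0.0376])]
4.1333 [0.50888404 0.1626888  0.03571258]
```

View pics/g.png

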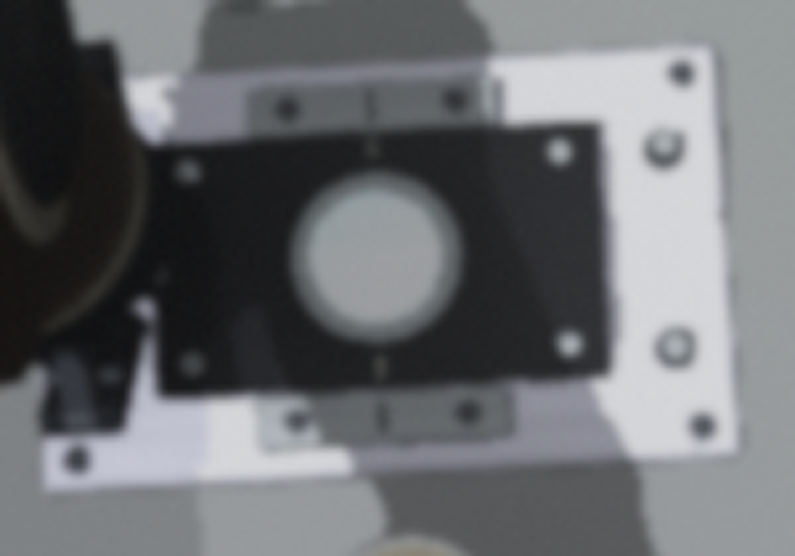

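The top crop shows the carrier still in place, with its left edge at about (155,270). The depth map puts the fingertips at z≈0.06, hovering above the carrier, where I expected 0.025. I'll back off and measure the tip height cleanly.

apply_moves([
  [[-0.07,1.0,0],[0,0,0],0],
  [[-0.15,2.0,0],[0,0,0],0],
  [[-0.22,3.0,0],[0,0,0],0],
  [[-0.22,3.0,0],[0,0,0],0],
  [[-0.22,3.0,0],[0,0,0],0],
])

```text
time: 4.55
tcp_pos: [0.5063, 0.1943, 0.0356]
eef_rot: [-0.0, 0.677, 0.736, 0.0]
wrist_force: [-0.5, -0.7, 0.4]
opening: 0.0001
finger_force: 0.0
```

```bash
cat >> h.py <<'E'
def cloud(s):
    v,u=np.mgrid[:384,:512]; z=s['z_map']; T=np.linalg.inv(s['world_to_cam'])
    c=np.stack([(u-s['cx'])/s['fx']*z,-(v-s['cy'])/s['fy']*z,-z],-1)
    return np.where(z[...,None]>0,c@T[:3,:3].T+T[:3,3],np.nan)
def tip():
    t=robot.state()['tcp_pos']; s=snap('scene'); P=cloud(s)
    m=(abs(P[...,0]-t[0])<.035)&(abs(P[...,1]-t[1])<.025)&(P[...,2]<.1)&(P[...,2]>.02)
    Q=P[m]; print('tcp',t.round(4),'force',robot.state()['wrist_force'].round(1))
    for lo in np.arange(.02,.1,.005):
        q=Q[(Q[:,2]>=lo)&(Q[:,2]<lo+.005)]
        if len(q): print(lo.round(3),len(q),q.min(0)[:2].round(4),q.max(0)[:2].round(4))
E
python3 - <<'E'
from h import *
tip()
w=snap('wrist');P=cloud(w)
# deck as seen by wrist camera
print('wrist deck',[P[int(r*.8),int(c*.8)].round(4) for c,r in [(247,222),(330,230),(420,225),(330,255),(200,180)]])
print('fingers',[P[int(r*.8),int(c*.8)].round(4) for c,r in [(318,310),(335,310),(318,292),(335,292)]])
E
```

```text
tcp [0.5063 0.1943 0.0356] force [ 0.2  0.  -0.6]
0.02 2 [0.4722 0.1794] [0.4723 0.1797]
0.025 4 [0.472  0.1762] [0.5413 0.1843]
0.03 6 [0.4724 0.176 ] [0.5408 0.1871]
0.055 7 [0.4998 0.1803] [0.5146 0.1982]
0.06 15 [0.4944 0.1791] [0.5186 0.1911]
0.065 18 [0.493  0.1785] [0.5195 0.1942]
0.07 19 [0.4934 0.1791] [0.5206 0.1955]
0.075 18 [0.4934 0.1792] [0.5197 0.1937]
0.08 18 [0.4928 0.1787] [0.5201 0.1946]
0.085 19 [0.4939 0.1791] [0.5206 0.1958]
0.09 15 [0.4933 0.18  ] [0.5197 0.1907]
0.095 21 [0.4932 0.1773] [0.5301 0.1893]
wrist deck [array([ 4.567e-01,  2.150e-01, -2.000e-04]), array([ 0.5078,  0.2133, -0.0008]), array([ 0.5623,  0.221 , -0.0007]), array([0.5086, 0.2028, 0.0139]), array([ 0.4295,  0.2377, -0.0011])]
fingers [array([0.5026, 0.2052, 0.0788]), array([0.5096, 0.2054, 0.0781]), array([0.5022, 0.2046, 0.0621]), array([0.51  , 0.2055, 0.0626])]
```

Both cameras put the fingertips about 33 mm above the reported height (tip z≈0.057). x and y agree. I'll lower in guarded steps and go by the cameras.

apply_moves([
  [[0,0,-0.8],[0,0,0],0],
  [[0,0,-1.6],[0,0,0],0],
  [[0,0,-2.4],[0,0,0],0],
  [[0,0,-2.4],[0,0,0],0],
  [[0,0,-2.4],[0,0,0],0],
])

```text
time: 5.07
tcp_pos: [0.506, 0.1922, 0.0107]
eef_rot: [-0.0, 0.679, 0.735, -0.001]
wrist_force: [1.0, -0.2, 0.3]
opening: 0.0001
finger_force: 0.0
```

Run:
```python
from h import *
tip()
w=snap('wrist');P=cloud(w);t=robot.state()['tcp_pos']
m=(abs(P[...,0]-t[0])<.014)&(P[...,2]>.02)&(P[...,2]<.09)&(P[...,1]>.17)&(P[...,1]<.22)
print(np.sort(P[m][:,2])[:12].round(4))
```

```text
tcp [0.506  0.1922 0.0107] force [-0.3  0.4 -0.3]
0.02 1 [0.5409 0.1835] [0.5409 0.1835]
0.025 5 [0.4714 0.1763] [0.5404 0.1872]
0.03 11 [0.4713 0.1752] [0.5115 0.1902]
0.035 10 [0.4959 0.1761] [0.5179 0.1859]
0.04 18 [0.493  0.1775] [0.5201 0.1919]
0.045 17 [0.4935 0.176 ] [0.5209 0.1914]
0.05 20 [0.4927 0.176 ] [0.5211 0.19  ]
0.055 17 [0.4926 0.1777] [0.5219 0.1947]
0.06 19 [0.4926 0.1771] [0.5179 0.196 ]
0.065 14 [0.4941 0.1779] [0.5166 0.1897]
0.07 20 [0.4886 0.1738] [0.5286 0.1854]
0.075 34 [0.4759 0.1729] [0.5382 0.1937]
0.08 48 [0.4723 0.172 ] [0.5393 0.2006]
0.085 45 [0.4714 0.1725] [0.5401 0.203 ]
0.09 28 [0.4728 0.1731] [0.54   0.2009]
0.095 37 [0.4713 0.17  ] [0.5403 0.2049]
[0.0341 0.0345 0.0346 0.0351 0.0352 0.0352 0.0353 0.0353 0.0353 0.0353
 0.0353 0.0354]
```

apply_moves([
  [[0,0,-0.4],[0,0,0],0],
  [[0,0,-0.9],[0,0,0],0],
  [[0.03,-0.4,-0.9],[0,0,0],0],
  [[0.06,-0.8,-0.9],[0,0,0],0],
  [[0.09,-1.2,-0.9],[0,0,0],0],
  [[0.09,-1.2,-0.9],[0,0,0],0],
  [[0.09,-1.2,-0.9],[0,0,0],0],
])

```text
time: 5.75
tcp_pos: [0.5078, 0.1803, 0.0029]
eef_rot: [0.0, 0.679, 0.734, 0.0]
wrist_force: [0.1, -0.0, 0.2]
opening: 0.0
finger_force: 0.0
```

apply_moves([
  [[0,-0.07,0],[0,0,0],0],
  [[0.01,-0.14,0],[0,0,0],0],
  [[0.02,-0.2,0],[0,0,0],0],
  [[0.02,-0.25,0],[0,0,0],0],
  [[0.02,-0.3,0],[0,0,0],0],
])

```text
time: 6.17
tcp_pos: [0.5078, 0.1779, 0.0027]
eef_rot: [0.0, 0.678, 0.735, 0.0]
wrist_force: [0.5, -0.5, -0.6]
opening: -0.0005
finger_force: 0.0
```

apply_moves([
  [[0,-0.05,0],[0,0,0],0],
  [[0.01,-0.1,0],[0,0,0],0],
  [[0.01,-0.15,0],[0,0,0],0],
  [[0.01,-0.2,0],[0,0,0],0],
  [[0.02,-0.25,0],[0,0,0],0],
  [[0.02,-0.3,0],[0,0,0],0],
])

```text
time: 6.67
tcp_pos: [0.5079, 0.1748, 0.0027]
eef_rot: [0.0, 0.678, 0.735, -0.0]
wrist_force: [0.2, -1.0, 0.3]
opening: 0.0001
finger_force: 0.0
```

apply_moves([
  [[0,-0.05,0],[0,0,0],0],
  [[0.01,-0.1,0],[0,0,0],0],
  [[0.01,-0.15,0],[0,0,0],0],
  [[0.01,-0.2,0],[0,0,0],0],
  [[0.02,-0.25,0],[0,0,0],0],
  [[0.02,-0.3,0],[0,0,0],0],
])

```text
time: 7.17
tcp_pos: [0.5081, 0.1723, 0.0027]
eef_rot: [-0.0, 0.678, 0.735, 0.0]
wrist_force: [-0.6, 2.3, -0.3]
opening: 0.0003
finger_force: 1.0
```

apply_moves([
  [[0,-0.05,0],[0,0,0],0],
  [[0.01,-0.1,0],[0,0,0],0],
  [[0.01,-0.15,0],[0,0,0],0],
  [[0.01,-0.2,0],[0,0,0],0],
  [[0.02,-0.25,0],[0,0,0],0],
  [[0.02,-0.3,0],[0,0,0],0],
])

```text
time: 7.67
tcp_pos: [0.5084, 0.1689, 0.0027]
eef_rot: [-0.0, 0.678, 0.735, 0.0]
wrist_force: [0.3, 3.5, -0.4]
opening: -0.0001
finger_force: 1.0
```

```bash
cat >> h.py <<'E'
C0=np.array([.515,.0815]); E=np.array([-.0732,.9973]); N=np.array([.9973,.0732])
def car():
    s=robot.state(); print('t',s['time'],'tcp local',((s['tcp_pos'][:2]-C0)@E*1000).round(2),'F',s['wrist_force'].round(2))
    out=[]
    for n in('scene','top'):
        a=snap(n); P=cloud(a); R=a['pixels'].astype(int).sum(-1)
        lx=(P[...,:2]-C0)@N; ly=(P[...,:2]-C0)@E; z=P[...,2]
        # dark slab top, right part (away from the gripper)
        m=(abs(lx)<.03)&(abs(ly)<.085)&(z>.027)&(z<.045)&(R<160)
        for lo,hi in((-.07,-.04),(.04,.07)):
            k=m&(ly>lo)&(ly<hi); out.append((n,int(k.sum()),float(np.nanmedian(z[k]).round(4)) if k.any() else None))
        # end edges: ly extent of dark points
        q=m; out.append(('ends',np.percentile(ly[q],[.5,99.5]).round(4).tolist()))
    print(out)
E
python3 -c "
from h import *
car()"
```

```text
t 7.6667 tcp local 87.61 F [ 0.26  3.46 -0.37]
[('scene', 129, 0.0367), ('scene', 103, 0.0368), ('ends', [-0.0848, 0.0816]), ('top', 506, 0.0382), ('top', 512, 0.0384), ('ends', [-0.0802, 0.0746])]
```

apply_moves([
  [[0,-0.05,0],[0,0,0],0],
  [[0.01,-0.1,0],[0,0,0],0],
  [[0.01,-0.15,0],[0,0,0],0],
  [[0.01,-0.2,0],[0,0,0],0],
  [[0.02,-0.25,0],[0,0,0],0],
  [[0.02,-0.3,0],[0,0,0],0],
])

```text
time: 8.27
tcp_pos: [0.5086, 0.1658, 0.0027]
eef_rot: [0.0, 0.678, 0.735, 0.0]
wrist_force: [-1.0, 2.3, -0.1]
opening: -0.0002
finger_force: 1.0
```

apply_moves([
  [[0,-0.05,0],[0,0,0],0],
  [[0.01,-0.1,0],[0,0,0],0],
  [[0.01,-0.15,0],[0,0,0],0],
  [[0.01,-0.2,0],[0,0,0],0],
  [[0.01,-0.2,0],[0,0,0],0],
])

```text
time: 8.68
tcp_pos: [0.5087, 0.1636, 0.0027]
eef_rot: [0.0, 0.678, 0.735, -0.0]
wrist_force: [0.4, 1.3, -0.2]
opening: 0.0001
finger_force: 0.8
```

```bash
python3 -c "
from h import *
car()"
```

```text
t 8.6833 tcp local 82.38 F [ 0.39  1.29 -0.21]
[('scene', 131, 0.037), ('scene', 94, 0.0367), ('ends', [-0.0843, 0.0804]), ('top', 512, 0.0384), ('top', 475, 0.0384), ('ends', [-0.0844, 0.0687])]
```

apply_moves([
  [[0,-0.04,0],[0,0,0],0],
  [[0.01,-0.08,0],[0,0,0],0],
  [[0.01,-0.12,0],[0,0,0],0],
  [[0.01,-0.16,0],[0,0,0],0],
  [[0.01,-0.2,0],[0,0,0],0],
])

```text
time: 9.2
tcp_pos: [0.5088, 0.1618, 0.0027]
eef_rot: [0.0, 0.678, 0.735, 0.0]
wrist_force: [-1.1, 1.8, -0.2]
opening: 0.0001
finger_force: 1.0
```

```bash
python3 -c "
from h import *
car()"
```

```text
t 9.2 tcp local 80.56 F [-1.07  1.83 -0.23]
[('scene', 138, 0.0366), ('scene', 97, 0.0367), ('ends', [-0.0844, 0.0745]), ('top', 503, 0.0382), ('top', 443, 0.0383), ('ends', [-0.0844, 0.0668])]
```

apply_moves([
  [[0,-0.04,0],[0,0,0],0],
  [[0.01,-0.08,0],[0,0,0],0],
  [[0.01,-0.12,0],[0,0,0],0],
  [[0.01,-0.16,0],[0,0,0],0],
  [[0.01,-0.2,0],[0,0,0],0],
])

```text
time: 9.72
tcp_pos: [0.5089, 0.1598, 0.0027]
eef_rot: [0.0, 0.678, 0.735, 0.0]
wrist_force: [-0.2, 2.3, -0.1]
opening: 0.0001
finger_force: 1.1
```

```bash
python3 -c "
from h import *
car()"
```

```text
t 9.7167 tcp local 78.53 F [-0.16  2.26 -0.06]
[('scene', 133, 0.0368), ('scene', 97, 0.0371), ('ends', [-0.0846, 0.0728]), ('top', 490, 0.0383), ('top', 407, 0.0383), ('ends', [-0.0843, 0.0649])]
```

apply_moves([
  [[0,-0.04,0],[0,0,0],0],
  [[0.01,-0.08,0],[0,0,0],0],
  [[0.01,-0.12,0],[0,0,0],0],
  [[0.01,-0.16,0],[0,0,0],0],
  [[0.01,-0.2,0],[0,0,0],0],
])

```text
time: 10.23
tcp_pos: [0.5089, 0.1578, 0.0027]
eef_rot: [0.0, 0.678, 0.735, 0.0]
wrist_force: [-0.0, 1.6, -0.3]
opening: 0.0001
finger_force: 1.1
```

```bash
python3 -c "
from h import *
car()"
```

```text
t 10.2333 tcp local 76.55 F [-0.02  1.57 -0.27]
[('scene', 129, 0.0368), ('scene', 96, 0.0368), ('ends', [-0.0846, 0.0708]), ('top', 468, 0.0381), ('top', 369, 0.0382), ('ends', [-0.0843, 0.0629])]
```

apply_moves([
  [[0,-0.04,0],[0,0,0],0],
  [[0.01,-0.08,0],[0,0,0],0],
  [[0.01,-0.12,0],[0,0,0],0],
  [[0.01,-0.15,0],[0,0,0],0],
  [[0.01,-0.18,0],[0,0,0],0],
])

```text
time: 10.75
tcp_pos: [0.5091, 0.156, 0.0027]
eef_rot: [0.0, 0.678, 0.735, 0.0]
wrist_force: [-0.1, 2.0, -0.5]
opening: -0.0004
finger_force: 1.1
```

```bash
python3 -c "
from h import *
car()"
```

```text
t 10.75 tcp local 74.75 F [-0.09  1.99 -0.46]
[('scene', 121, 0.0369), ('scene', 91, 0.0369), ('ends', [-0.0847, 0.0695]), ('top', 447, 0.0383), ('top', 329, 0.0384), ('ends', [-0.0843, 0.0611])]
```

The carrier has ridden right to about -16 mm without dropping, at only ~2 N, so the key must lie to the left. I'll go round to the right end.

apply_moves([
  [[-0.05,0.7,0],[0,0,0],0],
  [[-0.1,1.5,0],[0,0,0],0],
  [[-0.1,1.5,2],[0,0,0],0],
  [[-0.1,1.5,4.5],[0,0,0],0],
  [[-0.1,1.5,6],[0,0,0],0],
  [[-0.1,1.5,6],[0,0,0],0],
  [[0.1,-1,6],[0,0,0],0],
  [[0.3,-4,6],[0,0,0],0],
])

```text
time: 11.52
tcp_pos: [0.5119, 0.1187, 0.0624]
eef_rot: [-0.0, 0.676, 0.737, 0.001]
wrist_force: [-0.2, -0.7, -0.1]
opening: -0.0
finger_force: 0.0
```

apply_moves([
  [[0.2,-3,0],[0,0,0],0],
  [[0.45,-6,0],[0,0,0],0],
  [[0.65,-9,0],[0,0,0],0],
  [[0.9,-12,0],[0,0,0],0],
  [[1.1,-15,0],[0,0,0],0],
  [[1.18,-15.6,0],[0,0,0],0],
  [[1.18,-15.6,0],[0,0,0],0],
  [[1.18,-15.6,0],[0,0,0],0],
])

```text
time: 12.18
tcp_pos: [0.5236, -0.0393, 0.0621]
eef_rot: [-0.0, 0.679, 0.735, -0.0]
wrist_force: [0.0, 0.4, 0.3]
opening: 0.0005
finger_force: 0.0
```

```bash
python3 -c "
from h import *
car(); s=robot.state(); print(s['tcp_pos'],(s['tcp_pos'][:2]-C0)@N)"
```

```text
t 12.1833 tcp local -121.14 F [0.   0.39 0.3 ]
[('scene', 120, 0.0369), ('scene', 53, 0.0367), ('ends', [-0.0843, 0.0559]), ('top', 0, None), ('top', 297, 0.0383), ('ends', [0.0016, 0.0584])]
[ 0.5236768  -0.03805161  0.06224904] -9.780580316552088e-05
```

apply_moves([
  [[0.01,-0.2,-2],[0,0,0],0],
  [[0.01,-0.2,-4],[0,0,0],0],
  [[0.01,-0.2,-5.5],[0,0,0],0],
  [[0.01,-0.2,-5.95],[0,0,0],0],
  [[0.01,-0.2,-5.95],[0,0,0],0],
  [[0.01,-0.2,-5.95],[0,0,0],0],
])

```text
time: 12.78
tcp_pos: [0.5241, -0.0411, 0.0034]
eef_rot: [-0.0, 0.678, 0.735, 0.0]
wrist_force: [-0.0, -0.1, 0.1]
opening: -0.0
finger_force: 0.0
```

```bash
python3 -c "
from h import *
s=robot.state(); print((s['tcp_pos'][:2]-C0)@E,s['tcp_pos'])
tip()"
```

```text
-0.12291722018172395 [ 0.5241061  -0.04108162  0.00341595]
tcp [ 0.5241 -0.0411  0.0034] force [ 0.3 -0.   0.5]
0.02 24 [ 0.4922 -0.0532] [ 0.5567 -0.0162]
0.025 39 [ 0.4894 -0.0552] [ 0.5579 -0.0161]
0.03 41 [ 0.4892 -0.0557] [ 0.5591 -0.0164]
0.035 34 [ 0.4899 -0.0559] [ 0.5367 -0.0163]
0.04 25 [ 0.5102 -0.0568] [ 0.5378 -0.0366]
0.045 23 [ 0.5108 -0.0547] [ 0.5381 -0.0384]
0.05 24 [ 0.5106 -0.0548] [ 0.5377 -0.0391]
0.055 23 [ 0.5107 -0.0569] [ 0.5375 -0.0393]
0.06 16 [ 0.5092 -0.0573] [ 0.5352 -0.0486]
0.065 29 [ 0.4988 -0.0581] [ 0.5515 -0.0478]
0.07 50 [ 0.4912 -0.0602] [ 0.5574 -0.0383]
0.075 66 [ 0.4912 -0.0586] [ 0.5568 -0.0325]
0.08 39 [ 0.4894 -0.0588] [ 0.5591 -0.0342]
0.085 43 [ 0.4893 -0.062 ] [ 0.559  -0.0312]
0.09 44 [ 0.4893 -0.0624] [ 0.559  -0.0318]
0.095 29 [ 0.509  -0.0622] [ 0.5586 -0.0352]
```

apply_moves([
  [[-0.03,0.4,0],[0,0,0],0],
  [[-0.06,0.8,0],[0,0,0],0],
  [[-0.09,1.2,0],[0,0,0],0],
  [[-0.1,1.3,0],[0,0,0],0],
  [[-0.1,1.4,0],[0,0,0],0],
  [[-0.1,1.4,0],[0,0,0],0],
])

```text
time: 13.33
tcp_pos: [0.523, -0.0276, 0.0033]
eef_rot: [0.0, 0.678, 0.735, 0.0]
wrist_force: [-0.1, 0.7, 0.2]
opening: 0.0002
finger_force: 0.0
```

apply_moves([
  [[0,0.05,0],[0,0,0],0],
  [[-0.01,0.1,0],[0,0,0],0],
  [[-0.01,0.15,0],[0,0,0],0],
  [[-0.01,0.2,0],[0,0,0],0],
  [[-0.02,0.25,0],[0,0,0],0],
  [[-0.02,0.3,0],[0,0,0],0],
  [[-0.02,0.35,0],[0,0,0],0],
  [[-0.03,0.4,0],[0,0,0],0],
])

```text
time: 14.0
tcp_pos: [0.5227, -0.0244, 0.0032]
eef_rot: [0.0, 0.679, 0.735, -0.0]
wrist_force: [0.7, -2.4, -0.4]
opening: -0.0001
finger_force: 1.0
```

apply_moves([
  [[0,0.05,0],[0,0,0],0],
  [[-0.01,0.1,0],[0,0,0],0],
  [[-0.01,0.15,0],[0,0,0],0],
  [[-0.01,0.2,0],[0,0,0],0],
  [[-0.02,0.25,0],[0,0,0],0],
  [[-0.02,0.3,0],[0,0,0],0],
  [[-0.02,0.35,0],[0,0,0],0],
  [[-0.03,0.4,0],[0,0,0],0],
])

```text
time: 14.67
tcp_pos: [0.5223, -0.0199, 0.0032]
eef_rot: [-0.0, 0.678, 0.735, 0.0]
wrist_force: [0.8, -2.0, -0.8]
opening: -0.0001
finger_force: 0.9
```

```bash
python3 -c "
from h import *
car()"
```

```text
t 14.6667 tcp local -101.65 F [ 0.83 -2.   -0.75]
[('scene', 68, 0.0368), ('scene', 58, 0.0365), ('ends', [-0.0844, 0.0625]), ('top', 0, None), ('top', 407, 0.0382), ('ends', [0.0128, 0.0645])]
```

apply_moves([
  [[-0.01,0.1,0],[0,0,0],0],
  [[-0.02,0.2,0],[0,0,0],0],
  [[-0.02,0.3,0],[0,0,0],0],
  [[-0.03,0.4,0],[0,0,0],0],
  [[-0.04,0.5,0],[0,0,0],0],
  [[-0.05,0.6,0],[0,0,0],0],
  [[-0.05,0.7,0],[0,0,0],0],
  [[-0.06,0.8,0],[0,0,0],0],
])

```text
time: 15.43
tcp_pos: [0.5217, -0.0118, 0.0032]
eef_rot: [-0.0, 0.678, 0.735, -0.0]
wrist_force: [-0.1, -2.5, -0.7]
opening: -0.0003
finger_force: 0.9
```

apply_moves([
  [[-0.01,0.1,0],[0,0,0],0],
  [[-0.02,0.2,0],[0,0,0],0],
  [[-0.02,0.3,0],[0,0,0],0],
  [[-0.03,0.4,0],[0,0,0],0],
  [[-0.04,0.5,0],[0,0,0],0],
  [[-0.05,0.6,0],[0,0,0],0],
  [[-0.05,0.7,0],[0,0,0],0],
  [[-0.05,0.75,0],[0,0,0],0],
])

```text
time: 16.1
tcp_pos: [0.5212, -0.0043, 0.0032]
eef_rot: [-0.0, 0.678, 0.735, 0.0]
wrist_force: [-0.7, -1.7, -0.6]
opening: 0.0002
finger_force: 0.9
```

```bash
python3 -c "
from h import *
car()"
```

```text
t 16.1 tcp local -85.99 F [-0.67 -1.74 -0.62]
[('scene', 68, 0.0369), ('scene', 62, 0.0368), ('ends', [-0.0832, 0.0782]), ('top', 0, None), ('top', 480, 0.0384), ('ends', [0.0251, 0.0802])]
```

Centre is about +3.5 mm. Now I'll use small steps.

apply_moves([
  [[0,0.05,0],[0,0,0],0],
  [[-0.01,0.1,0],[0,0,0],0],
  [[-0.01,0.15,0],[0,0,0],0],
  [[-0.01,0.2,0],[0,0,0],0],
  [[-0.02,0.25,0],[0,0,0],0],
  [[-0.02,0.3,0],[0,0,0],0],
])

```text
time: 16.7
tcp_pos: [0.5211, -0.0014, 0.0032]
eef_rot: [0.0, 0.678, 0.735, 0.0]
wrist_force: [0.1, -1.7, -0.7]
opening: 0.0
finger_force: 1.0
```

apply_moves([
  [[0,0.04,0],[0,0,0],0],
  [[-0.01,0.08,0],[0,0,0],0],
  [[-0.01,0.12,0],[0,0,0],0],
  [[-0.01,0.16,0],[0,0,0],0],
])

```text
time: 17.03
tcp_pos: [0.521, 0.0001, 0.0032]
eef_rot: [0.0, 0.678, 0.735, 0.0]
wrist_force: [0.1, -1.6, -0.4]
opening: 0.0002
finger_force: 1.0
```

```bash
python3 -c "
from h import *
car()"
```

```text
t 17.0333 tcp local -81.57 F [ 0.14 -1.61 -0.41]
[('scene', 63, 0.0369), ('scene', 60, 0.0367), ('ends', [-0.0808, 0.0815]), ('top', 0, None), ('top', 423, 0.0385), ('ends', [0.0299, 0.0846])]
```

apply_moves([
  [[0,0.04,0],[0,0,0],0],
  [[-0.01,0.08,0],[0,0,0],0],
  [[-0.01,0.12,0],[0,0,0],0],
  [[-0.01,0.16,0],[0,0,0],0],
])

```text
time: 17.47
tcp_pos: [0.5209, 0.0018, 0.0032]
eef_rot: [0.0, 0.678, 0.735, 0.0]
wrist_force: [0.4, -2.5, 1.0]
opening: 0.0001
finger_force: 1.1
```

```bash
python3 -c "
from h import *
car()"
```

```text
t 17.4667 tcp local -79.91 F [ 0.39 -2.54  0.97]
[('scene', 71, 0.0328), ('scene', 58, 0.0328), ('ends', [-0.0828, 0.0832]), ('top', 0, None), ('top', 382, 0.0343), ('ends', [0.0324, 0.0847])]
```

It has dropped: the top is 4 mm lower at both ends. I'll take the fingers off and go round to the left end.

apply_moves([
  [[0.05,-0.7,0],[0,0,0],0],
  [[0.1,-1.5,0],[0,0,0],0],
  [[0.1,-1.5,0],[0,0,0],0],
  [[0.1,-1.5,2],[0,0,0],0],
  [[0.1,-1.5,4.5],[0,0,0],0],
  [[0.1,-1.5,6],[0,0,0],0],
  [[0.1,-1.5,6],[0,0,0],0],
  [[-0.05,1,6],[0,0,0],0],
])

```text
time: 18.23
tcp_pos: [0.5214, 0.007, 0.0643]
eef_rot: [0.002, 0.681, 0.732, 0.0]
wrist_force: [-0.4, -0.0, 0.1]
opening: 0.0002
finger_force: 0.0
```

apply_moves([
  [[-0.2,3,0],[0,0,0],0],
  [[-0.45,6,0],[0,0,0],0],
  [[-0.65,9,0],[0,0,0],0],
  [[-0.9,12,0],[0,0,0],0],
  [[-1.1,15,0],[0,0,0],0],
  [[-1.37,18.7,0],[0,0,0],0],
  [[-1.37,18.7,0],[0,0,0],0],
  [[-1.37,18.7,0],[0,0,0],0],
])

```text
time: 18.9
tcp_pos: [0.5057, 0.2012, 0.0623]
eef_rot: [-0.0, 0.677, 0.736, -0.0]
wrist_force: [0.2, -0.8, -0.4]
opening: 0.0003
finger_force: 0.0
```

```bash
python3 -c "
from h import *
car(); s=robot.state(); print(s['tcp_pos'],(s['tcp_pos'][:2]-C0)@N)"
```

```text
t 18.9 tcp local 120.09 F [ 0.2  -0.78 -0.42]
[('scene', 140, 0.0328), ('scene', 97, 0.0329), ('ends', [-0.073, 0.0833]), ('top', 448, 0.0344), ('top', 504, 0.0342), ('ends', [-0.0667, 0.0843])]
[0.50636235 0.19778689 0.0626052 ] -0.00010212941697956569
```

apply_moves([
  [[0,0.1,-2],[0,0,0],0],
  [[0,0.1,-4],[0,0,0],0],
  [[0,0.1,-5.5],[0,0,0],0],
  [[0,0.1,-6.1],[0,0,0],0],
  [[0,0.1,-6.1],[0,0,0],0],
  [[0,0.1,-6.1],[0,0,0],0],
])

```text
time: 19.5
tcp_pos: [0.507, 0.1985, 0.0023]
eef_rot: [0.0, 0.679, 0.734, -0.0]
wrist_force: [0.3, 0.6, -0.2]
opening: -0.0004
finger_force: 0.0
```

apply_moves([
  [[0.03,-0.4,0],[0,0,0],0],
  [[0.06,-0.8,0],[0,0,0],0],
  [[0.09,-1.2,0],[0,0,0],0],
  [[0.1,-1.4,0],[0,0,0],0],
  [[0.1,-1.4,0],[0,0,0],0],
  [[0.1,-1.4,0],[0,0,0],0],
])

```text
time: 20.0
tcp_pos: [0.5078, 0.1856, 0.0025]
eef_rot: [0.0, 0.679, 0.735, 0.0]
wrist_force: [0.4, 1.3, -0.1]
opening: 0.0002
finger_force: 0.0
```

apply_moves([
  [[0,-0.04,0],[0,0,0],0],
  [[0,-0.08,0],[0,0,0],0],
  [[0.01,-0.12,0],[0,0,0],0],
  [[0.01,-0.16,0],[0,0,0],0],
  [[0.02,-0.2,0],[0,0,0],0],
  [[0.02,-0.2,0],[0,0,0],0],
])

```text
time: 20.5
tcp_pos: [0.5078, 0.1837, 0.0022]
eef_rot: [0.0, 0.678, 0.735, -0.0]
wrist_force: [0.2, 0.3, 0.4]
opening: -0.0
finger_force: 0.0
```

apply_moves([
  [[0,-0.03,0],[0,0,0],0],
  [[0,-0.06,0],[0,0,0],0],
  [[0.01,-0.09,0],[0,0,0],0],
  [[0.01,-0.12,0],[0,0,0],0],
  [[0.01,-0.15,0],[0,0,0],0],
  [[0.01,-0.15,0],[0,0,0],0],
])

```text
time: 21.0
tcp_pos: [0.5079, 0.1827, 0.0022]
eef_rot: [-0.0, 0.678, 0.735, 0.0]
wrist_force: [-0.1, 2.9, -1.4]
opening: -0.0
finger_force: 1.5
```

apply_moves([
  [[0,-0.03,0],[0,0,0],0],
  [[0,-0.06,0],[0,0,0],0],
  [[0.01,-0.09,0],[0,0,0],0],
  [[0.01,-0.1,0],[0,0,0],0],
])

```text
time: 21.33
tcp_pos: [0.5079, 0.1827, 0.0022]
eef_rot: [-0.0, 0.678, 0.735, 0.001]
wrist_force: [-0.9, 6.5, -2.5]
opening: -0.0002
finger_force: 3.3
```

apply_moves([
  [[0,0.02,0],[0,0,0],0],
  [[0,0.02,0],[0,0,0],0],
  [[0,0.02,0],[0,0,0],0],
  [[0,0.02,0],[0,0,0],0],
])

```text
time: 21.67
tcp_pos: [0.5079, 0.1827, 0.0022]
eef_rot: [-0.0, 0.678, 0.735, 0.0]
wrist_force: [-0.3, 6.3, -1.0]
opening: -0.0002
finger_force: 2.9
```

```bash
python3 -c "
from h import *
car()"
```

```text
t 21.6667 tcp local 101.43 F [-0.32  6.25 -0.95]
[('scene', 130, 0.0329), ('scene', 97, 0.0329), ('ends', [-0.0739, 0.0835]), ('top', 455, 0.0344), ('top', 501, 0.0343), ('ends', [-0.0669, 0.0844])]
```

The left press held at about 6 N. Now the right end.

apply_moves([
  [[-0.05,0.7,0],[0,0,0],0],
  [[-0.1,1.5,0],[0,0,0],0],
  [[-0.1,1.5,0],[0,0,0],0],
  [[-0.1,1.5,2],[0,0,0],0],
  [[-0.1,1.5,4.5],[0,0,0],0],
  [[-0.1,1.5,6],[0,0,0],0],
  [[-0.1,1.5,6],[0,0,0],0],
  [[0.05,-1,6],[0,0,0],0],
])

```text
time: 22.43
tcp_pos: [0.5088, 0.1766, 0.0629]
eef_rot: [-0.0, 0.676, 0.737, 0.002]
wrist_force: [0.1, -0.3, -0.2]
opening: -0.0001
finger_force: 0.0
```

apply_moves([
  [[0.2,-3,0],[0,0,0],0],
  [[0.45,-6,0],[0,0,0],0],
  [[0.65,-9,0],[0,0,0],0],
  [[0.9,-12,0],[0,0,0],0],
  [[1.1,-15,0],[0,0,0],0],
  [[1.36,-18.6,0],[0,0,0],0],
  [[1.36,-18.6,0],[0,0,0],0],
  [[1.36,-18.6,0],[0,0,0],0],
])

```text
time: 23.1
tcp_pos: [0.5217, -0.0175, 0.0617]
eef_rot: [0.0, 0.68, 0.733, -0.001]
wrist_force: [-0.6, -0.1, -0.4]
opening: 0.0001
finger_force: 0.0
```

```bash
python3 -c "
from h import *
s=robot.state(); print(s['tcp_pos'],(s['tcp_pos'][:2]-C0)@N,(s['tcp_pos'][:2]-C0)@E)"
```

```text
[ 0.52171077 -0.01747159  0.06169109] -0.0005520659429897033 -0.0991955954112225
```

apply_moves([
  [[0,0,-2],[0,0,0],0],
  [[0,0,-4],[0,0,0],0],
  [[0,0,-5.5],[0,0,0],0],
  [[0,0,-6.1],[0,0,0],0],
  [[0,0,-6.1],[0,0,0],0],
  [[0,0,-6.1],[0,0,0],0],
])

```text
time: 23.6
tcp_pos: [0.522, -0.0139, 0.0011]
eef_rot: [-0.0, 0.678, 0.735, -0.0]
wrist_force: [0.7, -0.6, 0.5]
opening: -0.0001
finger_force: 0.0
```

apply_moves([
  [[-0.02,0.3,0],[0,0,0],0],
  [[-0.05,0.6,0],[0,0,0],0],
  [[-0.07,0.9,0],[0,0,0],0],
  [[-0.07,1.0,0],[0,0,0],0],
  [[-0.07,1.0,0],[0,0,0],0],
  [[-0.07,1.0,0],[0,0,0],0],
])

```text
time: 24.1
tcp_pos: [0.5216, -0.0044, 0.0015]
eef_rot: [0.0, 0.678, 0.735, 0.0]
wrist_force: [0.4, -0.6, -0.4]
opening: 0.0001
finger_force: 0.0
```

apply_moves([
  [[0,0.07,0],[0,0,0],0],
  [[-0.01,0.14,0],[0,0,0],0],
  [[-0.02,0.22,0],[0,0,0],0],
  [[-0.02,0.3,0],[0,0,0],0],
  [[-0.03,0.36,0],[0,0,0],0],
  [[-0.03,0.42,0],[0,0,0],0],
  [[-0.03,0.46,0],[0,0,0],0],
])

```text
time: 24.68
tcp_pos: [0.5211, 0.0001, 0.0012]
eef_rot: [-0.0, 0.678, 0.735, 0.0]
wrist_force: [0.7, -0.5, 0.0]
opening: 0.0002
finger_force: 0.0
```

apply_moves([
  [[0,0.03,0],[0,0,0],0],
  [[0,0.06,0],[0,0,0],0],
  [[-0.01,0.09,0],[0,0,0],0],
  [[-0.01,0.12,0],[0,0,0],0],
  [[-0.01,0.15,0],[0,0,0],0],
  [[-0.01,0.15,0],[0,0,0],0],
])

```text
time: 25.18
tcp_pos: [0.521, 0.0012, 0.0012]
eef_rot: [0.0, 0.678, 0.735, -0.0]
wrist_force: [-0.0, -0.8, 0.4]
opening: 0.0002
finger_force: 0.7
```

Contact is starting.

apply_moves([
  [[0,0.03,0],[0,0,0],0],
  [[0,0.06,0],[0,0,0],0],
  [[-0.01,0.09,0],[0,0,0],0],
  [[-0.01,0.12,0],[0,0,0],0],
  [[-0.01,0.12,0],[0,0,0],0],
])

```text
time: 25.6
tcp_pos: [0.521, 0.0027, 0.0012]
eef_rot: [0.0, 0.678, 0.735, -0.0]
wrist_force: [-0.3, -2.1, 0.1]
opening: 0.0001
finger_force: 1.1
```

apply_moves([
  [[0,0.03,0],[0,0,0],0],
  [[0,0.06,0],[0,0,0],0],
  [[-0.01,0.09,0],[0,0,0],0],
  [[-0.01,0.12,0],[0,0,0],0],
  [[-0.01,0.12,0],[0,0,0],0],
])

```text
time: 26.02
tcp_pos: [0.5208, 0.004, 0.0012]
eef_rot: [-0.0, 0.678, 0.735, 0.0]
wrist_force: [-0.2, -1.6, -1.5]
opening: 0.0001
finger_force: 0.9
```

apply_moves([
  [[0,0.03,0],[0,0,0],0],
  [[0,0.06,0],[0,0,0],0],
  [[-0.01,0.09,0],[0,0,0],0],
  [[-0.01,0.12,0],[0,0,0],0],
  [[-0.01,0.12,0],[0,0,0],0],
])

```text
time: 26.43
tcp_pos: [0.5207, 0.0052, 0.0012]
eef_rot: [-0.0, 0.678, 0.735, 0.0]
wrist_force: [0.1, -1.8, -0.9]
opening: -0.0002
finger_force: 0.9
```

apply_moves([
  [[0,0.03,0],[0,0,0],0],
  [[0,0.06,0],[0,0,0],0],
  [[-0.01,0.09,0],[0,0,0],0],
  [[-0.01,0.1,0],[0,0,0],0],
])

```text
time: 26.77
tcp_pos: [0.5207, 0.0061, 0.0012]
eef_rot: [0.0, 0.678, 0.735, -0.0]
wrist_force: [0.2, -3.0, -0.1]
opening: -0.0003
finger_force: 1.4
```

apply_moves([
  [[0,0.03,0],[0,0,0],0],
  [[0,0.06,0],[0,0,0],0],
  [[0,0.07,0],[0,0,0],0],
  [[0,0.07,0],[0,0,0],0],
])

```text
time: 27.1
tcp_pos: [0.5207, 0.0061, 0.0012]
eef_rot: [0.0, 0.679, 0.735, -0.0]
wrist_force: [0.2, -4.8, -0.5]
opening: 0.0001
finger_force: 2.5
```

Blocked at the key. I'll hold a moment at about 5.5 N, then check, and retreat.

apply_moves([
  [[0,0.02,0],[0,0,0],0],
  [[0,0.02,0],[0,0,0],0],
  [[0,0.02,0],[0,0,0],0],
  [[0,0.02,0],[0,0,0],0],
  [[0,0.02,0],[0,0,0],0],
  [[0,0.02,0],[0,0,0],0],
])

```text
time: 27.6
tcp_pos: [0.5206, 0.0061, 0.0012]
eef_rot: [0.0, 0.679, 0.734, -0.0]
wrist_force: [0.4, -5.5, -0.4]
opening: -0.0001
finger_force: 2.8
```

apply_moves([
  [[0.05,-0.7,0],[0,0,0],0],
  [[0.1,-1.5,0],[0,0,0],0],
  [[0.1,-1.5,0],[0,0,0],0],
  [[0.1,-1.5,3],[0,0,0],0],
  [[0.1,-1.5,6],[0,0,0],0],
  [[0.1,-1.5,10],[0,0,0],0],
  [[0.1,-1.5,12],[0,0,0],0],
  [[0.1,-1.5,12],[0,0,0],0],
])

```text
time: 28.27
tcp_pos: [0.5246, -0.0078, 0.1258]
eef_rot: [0.002, 0.679, 0.735, 0.003]
wrist_force: [1.9, -0.3, 0.5]
opening: -0.0003
finger_force: 0.0
```

```bash
python3 -c "
from h import *
car()"
```

```text
t 28.2667 tcp local -89.77 F [ 1.87 -0.28  0.49]
[('scene', 162, 0.0326), ('scene', 76, 0.0328), ('ends', [-0.0683, 0.0836]), ('top', 0, None), ('top', 385, 0.0343), ('ends', [0.042, 0.0847])]
```

apply_moves([
  [[0,0,0],[0,0,0],0],
  [[0,0,0],[0,0,0],0],
  [[0,0,0],[0,0,0],0],
  [[0,0,0],[0,0,0],0],
])

```text
time: 28.7
tcp_pos: [0.5211, -0.0081, 0.1202]
eef_rot: [-0.001, 0.678, 0.735, -0.001]
wrist_force: [0.7, 0.4, -1.1]
opening: -0.0002
finger_force: 0.0
```

```bash
python3 -c "
from h import *
print(robot.job_done())"
```

```text
the job is handed in; nothing more can be done
None
```

The carrier is home on the key, left of the mark; it held when pressed on the left end (about 6 N) and then the right (about 5.5 N), the fingers are clear, and the job was handed in at about 29 s; the verdict was not shown.

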